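Prove the clamp screw of a cutting board

TASK

Prove that the cutting board's clamp screw is tight: with the black knob at the end of its lever, apply about 1.1 N m clockwise seen from above (11 N at the knob) and hold it for a full second, then check it the other way with about half of that, again for a second, without turning the screw itself at any time. Once it has held, swing the stop catch fully home so that its nose stands beside the lever, let go, and leave the other things where they are.

Things in the scene. Friction and masses are not known exactly. Their poses are not given: they have to be found in the camera images.
- screw_axis (a point): point on the clamp screw's vertical axis, 100 mm above the bench (hub top at 86 mm). The screw presses a steel strap (100 x 150 mm, 34 mm high) on the near edge of a white cutting board (140 x 260 x 22 mm); steel foot plate 100 x 270 x 12 mm, fixed to the bench. The point's x axis points from the lever's side to the board, z up
- lever_knob (a point): centre of the upright round black knob (18 mm diameter, 77 to 120 mm above the bench) that spins freely on the end of the steel lever (14 mm wide, top at 77 mm), 100 mm from the screw axis, away from the board (to 0.25 rad either way); moves with the lever. The lever has 14 mm of play in all at the knob and starts anywhere in it, unseen; past the play it is stiff: under 2 mm at the knob for 10 N
- lever_twist (a joint): how far the lever's spring hub is wound up by the torque on the screw, rad, positive when the lever is pushed clockwise from above; 120 N m per rad, so 1.0 N m reads 0.0083 (the reading's noise is of that order: feel the force instead)
- clamp_screw (a joint): turn of the screw itself from its tight position, rad, positive clockwise from above (tighter); starts at 0, whatever the lever's direction. It holds up to 1.5 N m (15 N at the knob) either way and turns beyond that
- catch_pivot (a point): point on the vertical axis of the stop catch, 100 mm above the bench, on the foot plate's right side; 110 mm to the right (-y of the point screw_axis) and 30 mm to the near side of the screw
- catch_knob (a point): centre of the upright round black knob (14 mm diameter, from 83 to 125 mm above the bench) on the stop catch, a flat steel arm that turns about catch_pivot with its knob 68 mm from it; a steel nose, top at 79 mm, sticks out below the knob. The point moves with the catch
- stop_catch (a joint): turn of the catch, rad: 0 fully open (knob away from the lever), growing clockwise from above to 1.4 fully home against its stop peg, the nose beside the lever's right side. It stays where it is left and takes about 1.5 N at its knob; starts between 0 and 0.3
- peeler_mid (a point): centre of a loose peeler with black handle, 170 x 25 x 18 mm, lying on the cutting board; to be left alone
- timer_mid (a point): centre of a loose round white kitchen timer, 68 mm diameter, 50 mm high, left of the clamp; to be left alone
- scourer_mid (a point): centre of a loose flat scouring pad, 68 x 100 x 12 mm, right of the clamp; to be left alone

How it is judged:
On the way, in this order (a step that is already met when the one before it is completed fails the run):
1. at least 0.85 N m clockwise is held on the screw for 0.6 s, the catch still open (value of joint lever_twist above 0.00708 rad and value of joint stop_catch below 0.8 rad), for 0.6 s.
2. then at least 0.3 N m the other way is held for 0.5 s, the catch still open (value of joint lever_twist below -0.0025 rad and value of joint stop_catch below 0.8 rad), for 0.5 s.
3. then the catch is swung home (value of joint stop_catch above 1.32 rad), for 0.2 s.
At the end, for the whole second after the job is handed in: the catch is home (beyond 1.32 of 1.4 rad) and at rest, the screw is within 0.015 rad of where it was, and the lever is unloaded (under 0.12 N m) (value of joint stop_catch above 1.32 rad and velocity of joint stop_catch below 0.05 rad/s and value of joint clamp_screw between -0.015 and 0.015 rad and value of joint lever_twist between -0.001 and 0.001 rad); the robot touches nothing.
It fails at once if the screw is turned by more than 0.015 rad (value of joint clamp_screw above 0.015 rad or value of joint clamp_screw below -0.015 rad).
It fails at once if the peeler, the timer or the scouring pad is moved by more than 20 mm (distance of any of peeler_mid, timer_mid, scourer_mid from where it was at the start of the episode above 0.02 m).
It also fails if it takes over 64 s, if anything falls off the work surface, if the arm or the gripper's body presses on something with over 40 N, if the wrist force passes 120 N, or if a joint passes its speed limit or range.

ROBOT

A 6-joint arm with a two-finger parallel gripper is mounted at the origin on a cart in front of the work surface, level with it; the furniture and walls round the work are solid. World frame = base frame: x ahead of the robot, y to its left, z up, the work surface at z = 0. Lengths are in m, angles in rad, forces in N, time in s.
With the tool pointing down it reaches from about 0.35 to 0.975 m from the base axis. Payload 4.9 kg.
Tool frame: the origin (TCP) lies between the finger pads; the fingertips stand 8 mm ahead of it and the grasp point (between the pads) lies 11 mm behind it; z points along the fingers, y is the direction in which the jaws open and shut (so a half turn about z gives the same grasp; the last joint's range is limited). The gripper opens to 85 mm and grips with 20 to 120 N. Pads are 22 mm wide; open, the fingers measure 114 mm over their backs; the gripper's body (76 mm by 85 mm) begins 54 mm behind the grasp point. The pads swing forward as they close: fully open they stand 13 mm farther back than shut.
Start: joints at [1.042, 0.053, 1.613, -0, 1.476, -0.119], TCP at [0.249, 0.573, 0.239] pointing down, gripper open.
Joint ranges: [-3.01, 3.01], [-1.01, 2.22], [0.06, 2.58], [-1.02, 4.17], [0.09, 2.62], [-3.14, 3.14]. Speed limits (rad/s): [2.57, 2.57, 3.14, 3.14, 3.14, 3.14].

INTERFACE

Orientations are given as a rotation vector (axis times angle).
In Python, from station import ctrl gives the robot as it stands. The module is installed in compiled form; this text tells all that it offers.
- The arm moves only by the shell command python3 -m creep 'ROWS' [FORCE]. ROWS is JSON, a list of rows, each an object with "hand": the opening, from 0 (shut) to 1 (fully open); "translation": the shift along the tool's x, y, z in cm, a list of three; "delta_rot": the turn, a rotation vector about the tool's x, y, z in degrees, a list of three. A call has 1 to 8 rows; each row shifts and turns the commanded pose from where the row before left it, along the tool's axes as they then stand; what a row does not reach is not made up. A row lasts 1/8 s, in which the tool goes at most 62.5 mm and 10.7 degrees, less where a joint would pass 70% of its speed; a pose out of reach is approached as far as the arm can. A call with a gripper value outside its range is refused whole. The fingers move at their own pace and stop on an object; FORCE is the grip in N (left out, the last holds). Time passes only in rows, so rows that do not move let the fingers close. It gives the time, the measured TCP pose, the force and the opening at its end, in the units of the state.
- ctrl.get_obs(): the state, without advancing time (a new reading comes with each control period).
- ctrl.get_image(name): name is "side" or "top" or "wrist"; returns (picture, depth): 384x512x3 uint8, red, green, blue; 384x512 float32, m along the optical axis (not along the pixel's ray), 0 where there is no reading.
- ctrl.calibration(name): a dict with "fx", "fy", "cx", "cy" (pixels), "T" (4x4, takes a point from camera to world coordinates). Camera axes: x right, y up, looking along -z (the intrinsics and any distortion apply to the point x, -y, -z); pixel columns grow to the right and rows downward; lengths in m; the calibration is good to about 2 mm. A picture is of the moment at which its call begins: read the wrist's pose just before it. calibration takes no time and is no camera call; for the wrist camera it gives the pose at the moment of the call.
- ctrl.finish_job(): hands the job in, once; it reports no verdict.
The state is a dict: "t": time; "q": joint angles; "dq": joint speeds; "effort": joint torques, N m; "tool_pos": TCP position; "tool_rot": TCP orientation; "contact_force": force on the tool from outside, world axes, zero at the start; "wrist_torque": the same for the moment, N m; "opening": finger opening in m.
Only numpy, scipy, OpenCV 4.12 (cv2) and the standard library are available. Lean on these libraries where they do the work, as an engineer would, in place of code of your own. Each camera call takes 0.05 s, during which the arm holds its last target.

## Working session

There is one attempt and no reset: what is moved stays moved. The work goes in short steps, Python scripts to look and compute and a shell command to move; the robot and the scene stay as the last step left them, time stands still between calls to the robot, and variables do not carry over. Pictures are saved under pics/ and viewed, and the job is handed in when it is done.

```bash
mkdir -p pics
python3 - <<'E'
from station import ctrl
import cv2,numpy as np
o=ctrl.get_obs();print({k:np.round(v,4) for k,v in o.items()})
for n in("top","side"):
    p,d=ctrl.get_image(n);cv2.imwrite(f"pics/{n}0.png",p[:,:,::-1]);np.savez(f"{n}0.npz",p=p,d=d)
    c=ctrl.calibration(n);print(n,c)
E
```

```text
{'t': np.float64(0.0), 'q': array([ 1.042 ,  0.0534,  1.6143,  0.    ,  1.476 , -0.1191]), 'dq': array([ 0.0003,  0.0016, -0.0013, -0.0005,  0.0002, -0.0011]), 'effort': array([ 5.00000e-04, -3.93696e+01, -3.70168e+01, -1.00000e-04,
        7.40000e-03,  0.00000e+00]), 'tool_pos': array([0.2487, 0.5727, 0.2381]), 'tool_rot': array([-0.639 , -3.0752,  0.0031]), 'contact_force': array([ 1.1334, -0.2531, -0.3893]), 'wrist_torque': array([-0.039 , -0.0047, -0.0658]), 'opening': np.float64(0.0855)}
top {'fx': 365.7219827141012, 'fy': 365.7219827141012, 'cx': 262.1295789219352, 'cy': 200.09874594434714, 'T': array([[-0.12187035,  0.96672032, -0.22494321,  0.38363563],
       [-0.99253174, -0.11748161,  0.03284531, -0.07318571],
       [ 0.00532553,  0.22726614,  0.97381812,  1.13686206],
       [ 0.        ,  0.        ,  0.        ,  1.        ]])}
side {'fx': 450.6122353725108, 'fy': 450.6122353725108, 'cx': 257.1364130550642, 'cy': 188.44581945235663, 'T': array([[-0.9998952 ,  0.01326236, -0.00580545,  0.58361189],
       [-0.0101563 , -0.35681889,  0.93411837,  1.16054656],
       [ 0.01031712,  0.93407943,  0.35691619,  0.54856578],
       [ 0.        ,  0.        ,  0.        ,  1.        ]])}
```

View pics/top0.png

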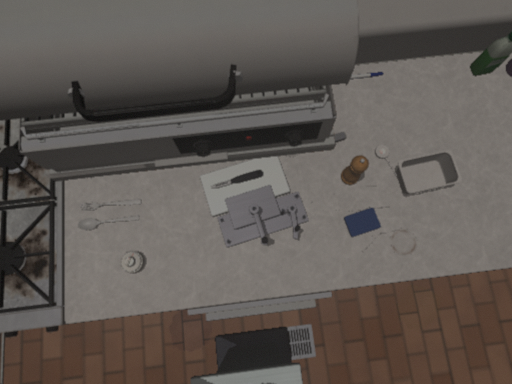

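View pics/side0.png

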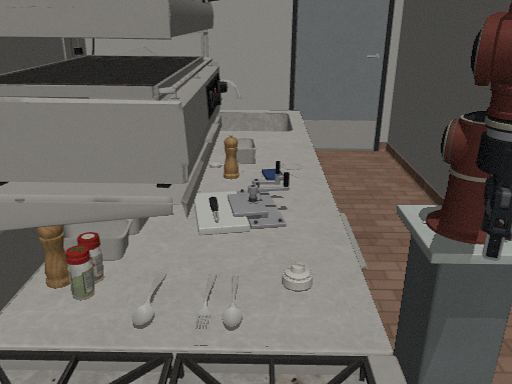

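```bash
cat > h.py <<'E'
import numpy as np,cv2
from station import ctrl
def ray(c,u,v):
    T=c["T"];d=T[:3,:3]@np.array([(u-c["cx"])/c["fx"],-(v-c["cy"])/c["fy"],-1]);return T[:3,3],d
def onz(c,u,v,z):
    o,d=ray(c,u,v);return o+d*(z-o[2])/d[2]
def dep(c,u,v,D):
    o,d=ray(c,u,v);return o+d*D
def proj(c,P):
    T=c["T"];q=T[:3,:3].T@(np.asarray(P)-T[:3,3]);return c["cx"]-c["fx"]*q[0]/q[2],c["cy"]+c["fy"]*q[1]/q[2]
E
python3 - <<'E'
from h import *
for n,(a,b,w,h) in {"top":(195,150,130,100),"side":(185,140,130,100)}.items():
    p=np.load(f"{n}0.npz")["p"][b:b+h,a:a+w,::-1]
    p=cv2.resize(p,None,fx=6,fy=6,interpolation=cv2.INTER_CUBIC);p=np.clip(p*1.3,0,255)
    cv2.imwrite(f"pics/{n}0z.png",p)
E
```

```text
[ WARN:0@0.663] global loadsave.cpp:1063 imwrite_ Unsupported depth image for selected encoder is fallbacked to CV_8U.
```

View pics/top0z.png

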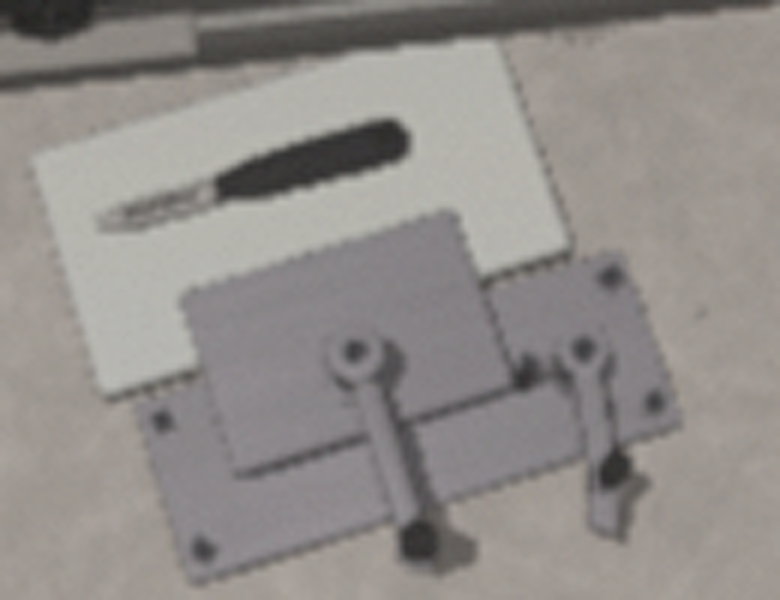

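View pics/side0z.png

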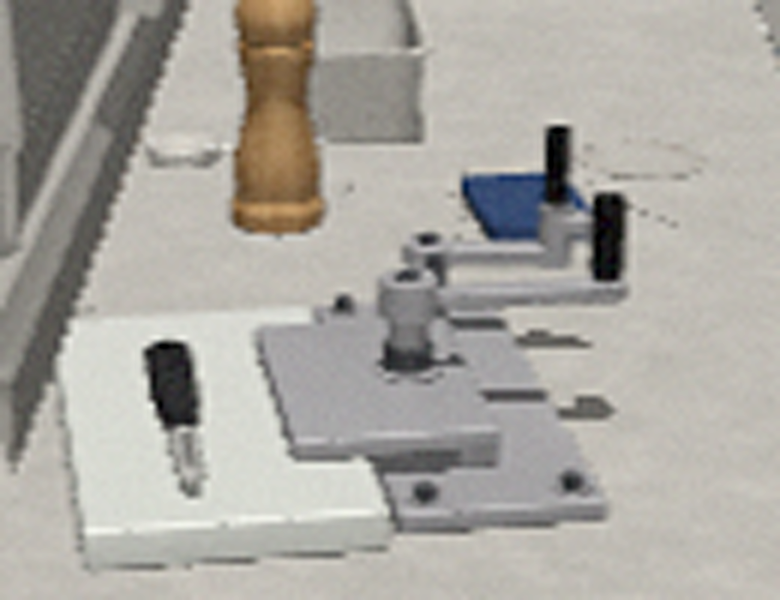

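Run:
```python
from h import *
from scipy import ndimage
c=ctrl.calibration("top");s=ctrl.calibration("side")
P=np.load("top0.npz");p,d=P["p"],P["d"];S=np.load("side0.npz")
for n,u,v,z in(("knob",265,239.5,.12),("hub",254.2,208.7,.086),("piv",292.2,208.3,.083),("cknob",297.3,228,.125)):
    print(n,onz(c,u,v,z).round(4),"depth",dep(c,u,v,d[round(v),round(u)]).round(3))
for n,u,v,z in(("knob",286.3,173.8,.12),("hub",252.8,186,.086),("cknob",278.3,161.3,.125),("piv",256.6,179.5,.083)):
    print("side",n,onz(s,u,v,z).round(4),"depth",dep(s,u,v,S["d"][round(v),round(u)]).round(3))
# foot plate corners, zoom px
for a,b in((140,400),(195,583),(682,425),(625,255)):print("plate",onz(c,195+a/6,150+b/6,.012).round(4))
```

```text
knob [ 0.5057 -0.1017  0.12  ] depth [ 0.506 -0.102  0.121]
hub [ 0.6035 -0.0824  0.086 ] depth [ 0.604 -0.082  0.084]
piv [ 0.5918 -0.1936  0.083 ] depth [ 0.595 -0.196  0.065]
cknob [ 0.5261 -0.1951  0.125 ] depth [ 0.526 -0.195  0.123]
side knob [ 0.5067 -0.084   0.12  ] depth [ 0.506 -0.09   0.118]
side hub [ 0.604  -0.0696  0.086 ] depth [ 0.604 -0.071  0.085]
side cknob [ 0.5267 -0.1886  0.125 ] depth [ 0.526 -0.194  0.123]
side piv [ 0.5936 -0.1344  0.083 ] depth [ 0.594 -0.191  0.063]
plate [0.6072 0.0311 0.012 ]
plate [0.5092 0.0123 0.012 ]
plate [ 0.56   -0.2471  0.012 ]
plate [ 0.6539 -0.2309  0.012 ]
```

```bash
cat >> h.py <<'E'
from scipy.spatial.transform import Rotation as Ro
def R(): 
    return Ro.from_rotvec(ctrl.get_obs()["tool_rot"])
def goto(target,ydir=None):
    """print tool-axis translation cm and rotation about tool z needed (translation in present axes)"""
    o=ctrl.get_obs();r=Ro.from_rotvec(o["tool_rot"]);M=r.as_matrix()
    d=np.asarray(target)-o["tool_pos"]
    print("tool x,y,z axes:",M.T.round(3).tolist())
    print("shift cm tool",(M.T@d*100).round(2))
    if ydir is not None:
        y=M.T@np.append(ydir,0);a=np.degrees(np.arctan2(-y[0],y[1]));print("rot z deg",a,"or",(a+180+180)%360-180)
    print("q",o["q"].round(3),"tilt",M[:,2].round(4))
E
python3 - <<'E'
from h import *
goto([.5057,-.1017,.092],[-.1936,.981])
goto([.5261,-.1951,.092],[0,1])
E
```

```text
tool x,y,z axes: [[-0.917, 0.398, 0.0], [0.398, 0.917, -0.002], [-0.001, -0.002, -1.0]]
shift cm tool [-50.45 -51.6   14.7 ]
rot z deg -34.64490612800899 or 145.35509387199102
q [ 1.042  0.053  1.614 -0.     1.476 -0.119] tilt [-9.0e-04 -1.6e-03 -1.0e+00]
tool x,y,z axes: [[-0.917, 0.398, 0.0], [0.398, 0.917, -0.002], [-0.001, -0.002, -1.0]]
shift cm tool [-56.04 -59.35  14.71]
rot z deg -23.481055606594584 or 156.51894439340538
q [ 1.042  0.053  1.614 -0.     1.476 -0.119] tilt [-9.0e-04 -1.6e-03 -1.0e+00]
```

```bash
python3 -m creep '[{"hand":1,"translation":[-4.2,-4.3,0],"delta_rot":[0,0,0]},{"hand":1,"translation":[-4.2,-4.3,0],"delta_rot":[0,0,0]},{"hand":1,"translation":[-4.2,-4.3,0],"delta_rot":[0,0,0]},{"hand":1,"translation":[-4.2,-4.3,0],"delta_rot":[0,0,0]},{"hand":1,"translation":[-4.2,-4.3,0],"delta_rot":[0,0,0]},{"hand":1,"translation":[-4.2,-4.3,0],"delta_rot":[0,0,0]}]' 20
python3 -m creep '[{"hand":1,"translation":[-4.2,-4.3,0],"delta_rot":[0,0,0]},{"hand":1,"translation":[-4.2,-4.3,0],"delta_rot":[0,0,0]},{"hand":1,"translation":[-4.2,-4.3,0],"delta_rot":[0,0,0]},{"hand":1,"translation":[-4.2,-4.3,0],"delta_rot":[0,0,0]},{"hand":1,"translation":[-4.2,-4.3,0],"delta_rot":[0,0,0]},{"hand":1,"translation":[-3.0,-3.0,0],"delta_rot":[0,0,0]}]'
python3 -m creep '[{"hand":1,"translation":[0,0,0],"delta_rot":[0,0,-7]},{"hand":1,"translation":[0,0,0],"delta_rot":[0,0,-7]},{"hand":1,"translation":[0,0,0],"delta_rot":[0,0,-7]},{"hand":1,"translation":[0,0,0],"delta_rot":[0,0,-7]},{"hand":0.6,"translation":[0,0,0],"delta_rot":[0,0,-6.6]},{"hand":0.6,"translation":[0,0,0],"delta_rot":[0,0,0]},{"hand":0.6,"translation":[0,0,0],"delta_rot":[0,0,0]}]'
python3 - <<'E'
from h import *
goto([.5057,-.1017,.092],[-.1936,.981])
p,d=ctrl.get_image("wrist");cv2.imwrite("pics/w1.png",p[:,:,::-1]);c=ctrl.calibration("wrist");np.savez("w1.npz",p=p,d=d,**c)
for P in([.5057,-.1017,.12],[.5261,-.1951,.125],[.6035,-.0824,.086]):print(proj(c,P))
E
```

```text
t: 0.85
tool_pos: [0.3774, 0.2343, 0.2389]
tool_rot: [0.639, 3.076, -0.0]
contact_force: [2.0, -0.0, 0.2]
opening: 0.0852
t: 1.6
tool_pos: [0.5, -0.0865, 0.2388]
tool_rot: [-0.642, -3.075, -0.0]
contact_force: [0.5, 0.6, 0.5]
opening: 0.0854
t: 2.48
tool_pos: [0.4997, -0.0841, 0.239]
tool_rot: [0.302, -3.127, -0.0]
contact_force: [0.1, 0.2, -0.1]
opening: 0.051
tool x,y,z axes: [[-0.982, -0.191, 0.0], [-0.191, 0.982, 0.0], [-0.0, 0.0, -1.0]]
shift cm tool [-0.26 -1.85 14.7 ]
rot z deg -0.13407797130797983 or 179.865922028692
q [-0.314 -0.235  1.883 -0.     1.495 -2.077] tilt [-5.e-04  1.e-04 -1.e+00]
(np.float64(232.09166725702914), np.float64(189.518680869778))
(np.float64(128.83183179183553), np.float64(193.41502578800166))
(np.float64(236.09589373699887), np.float64(261.2768936179865))
```

View pics/w1.png

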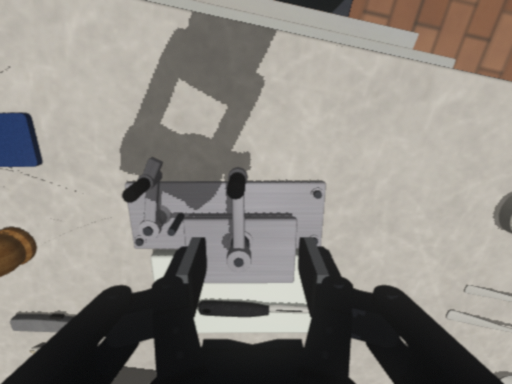

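Run:
```python
from h import *
W=np.load("w1.npz");p=W["p"];c={k:W[k] for k in("fx","fy","cx","cy","T")}
z=cv2.resize(p[145:275,105:265,::-1],None,fx=5,fy=5,interpolation=cv2.INTER_CUBIC);z=np.clip(z*1.3,0,255).astype(np.uint8)[:600]
cv2.imwrite("pics/w1z.png",z)
d=W["d"];g=p.max(2)
for (x0,x1,y0,y1,zt) in((215,255,160,215,.12),(115,165,155,215,.125)):
    m=[]
    for v in range(y0,y1):
        for u in range(x0,x1):
            if g[v,u]<45 and d[v,u]>0:
                P=dep(c,u,v,d[v,u])
                if P[2]>zt-.006: m.append((u,v,*P))
    m=np.array(m);print(len(m),m.mean(0).round(4),m.min(0).round(4),m.max(0).round(4), onz(c,*m.mean(0)[:2],zt))
```

```text
246 [ 2.351829e+02  1.887642e+02  5.042000e-01 -9.900000e-02  1.207000e-01] [ 2.270e+02  1.800e+02  4.970e-01 -1.066e-01  1.140e-01] [ 2.43e+02  1.97e+02  5.13e-01 -9.14e-02  1.23e-01] [ 0.50440422 -0.09896939  0.12      ]
164 [ 1.308171e+02  1.940183e+02  5.263000e-01 -1.932000e-01  1.251000e-01] [ 1.230e+02  1.870e+02  5.209e-01 -1.999e-01  1.193e-01] [ 1.390e+02  2.000e+02  5.328e-01 -1.871e-01  1.279e-01] [ 0.52634536 -0.19325704  0.125     ]
```

View pics/w1z.png

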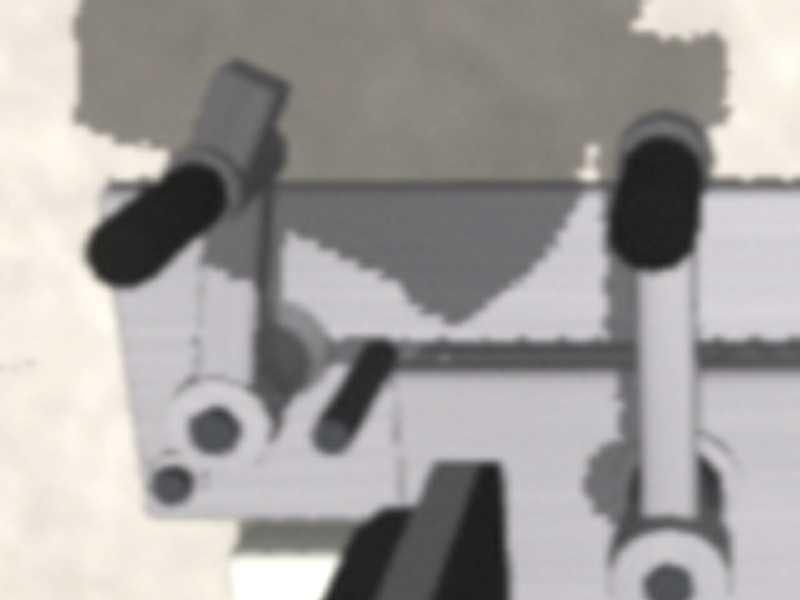

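```bash
python3 -m creep '[{"hand":0.6,"translation":[-0.2,-1.6,2],"delta_rot":[0,0,0]},{"hand":0.6,"translation":[0,0,4],"delta_rot":[0,0,0]},{"hand":0.6,"translation":[0,0,4],"delta_rot":[0,0,0]},{"hand":0.6,"translation":[0,0,3],"delta_rot":[0,0,0]},{"hand":0.6,"translation":[0,0,1.7],"delta_rot":[0,0,0]},{"hand":0.6,"translation":[0,0,0],"delta_rot":[0,0,0]},{"hand":0.6,"translation":[0,0,0],"delta_rot":[0,0,0]}]'
python3 - <<'E'
from h import *
goto([.5045,-.0995,.092],[-.1936,.981])
p,d=ctrl.get_image("wrist");cv2.imwrite("pics/w2.png",p[:,:,::-1])
o=ctrl.get_obs();print(o["contact_force"],o["wrist_torque"])
E
```

```text
t: 3.4
tool_pos: [0.506, -0.0998, 0.0939]
tool_rot: [-0.304, 3.125, -0.002]
contact_force: [0.1, 1.0, -0.2]
opening: 0.0515
tool x,y,z axes: [[-0.981, -0.193, -0.002], [-0.193, 0.981, -0.001], [0.002, -0.001, -1.0]]
shift cm tool [0.14 0.06 0.19]
rot z deg -0.051599001393832056 or 179.9484009986062
q [-0.339 -0.073  1.992 -0.     1.22  -2.104] tilt [ 2.4e-03 -9.0e-04 -1.0e+00]
[-0.05298131  0.83830459  0.38668705] [ 0.03450214  0.05430257 -0.01313396]
```

View pics/w2.png

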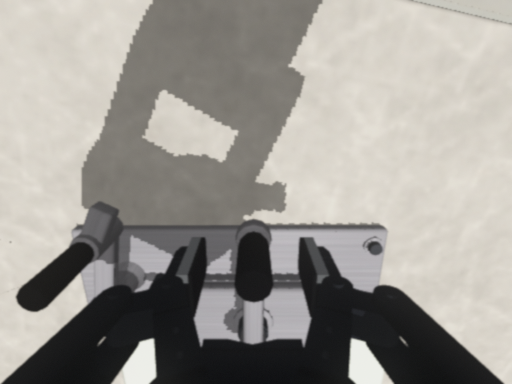

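```bash
python3 -m creep '[{"hand":0.3,"translation":[0,0,0],"delta_rot":[0,0,0]},{"hand":0.2,"translation":[0,0,0],"delta_rot":[0,0,0]},{"hand":0.1,"translation":[0,0,0],"delta_rot":[0,0,0]},{"hand":0.1,"translation":[0,0,0],"delta_rot":[0,0,0]},{"hand":0.1,"translation":[0,0,0],"delta_rot":[0,0,0]},{"hand":0.1,"translation":[0,0,0],"delta_rot":[0,0,0]}]' 20
for i in 1 2 3; do python3 -m creep '[{"hand":0.1,"translation":[0,0,0],"delta_rot":[0,0,0]}]'; done
```

```text
t: 4.2
tool_pos: [0.5052, -0.0997, 0.0928]
tool_rot: [-0.304, 3.126, -0.001]
contact_force: [-1.1, 0.1, 5.6]
opening: 0.0174
t: 4.32
tool_pos: [0.5052, -0.0997, 0.0928]
tool_rot: [-0.304, 3.126, -0.001]
contact_force: [-1.3, -1.0, 5.4]
opening: 0.0171
t: 4.45
tool_pos: [0.5052, -0.0997, 0.0928]
tool_rot: [-0.304, 3.126, -0.001]
contact_force: [-1.2, -0.3, 5.8]
opening: 0.0174
t: 4.58
tool_pos: [0.5052, -0.0996, 0.0928]
tool_rot: [-0.304, 3.126, -0.001]
contact_force: [-1.7, 0.2, 5.6]
opening: 0.0171
```

```bash
python3 -m creep '[{"hand":0.1,"translation":[0,0.2,0],"delta_rot":[0,0,0]},{"hand":0.1,"translation":[0,0,0],"delta_rot":[0,0,0]}]'
python3 -m creep '[{"hand":0.1,"translation":[0,0.2,0],"delta_rot":[0,0,0]},{"hand":0.1,"translation":[0,0,0],"delta_rot":[0,0,0]}]'
```

```text
t: 4.82
tool_pos: [0.5048, -0.0976, 0.0928]
tool_rot: [-0.305, 3.126, -0.001]
contact_force: [-1.3, 0.0, 5.6]
opening: 0.0173
t: 5.08
tool_pos: [0.5045, -0.0956, 0.0928]
tool_rot: [-0.305, 3.126, -0.001]
contact_force: [-1.3, 0.0, 5.1]
opening: 0.0172
```

```bash
python3 -m creep '[{"hand":0.1,"translation":[0,0.2,0],"delta_rot":[0,0,0]},{"hand":0.1,"translation":[0,0,0],"delta_rot":[0,0,0]}]'
python3 -m creep '[{"hand":0.1,"translation":[0,0.1,0],"delta_rot":[0,0,0]},{"hand":0.1,"translation":[0,0,0],"delta_rot":[0,0,0]}]'
```

```text
t: 5.32
tool_pos: [0.5041, -0.0936, 0.0928]
tool_rot: [-0.304, 3.126, -0.0]
contact_force: [-1.3, -0.1, 6.1]
opening: 0.0174
t: 5.58
tool_pos: [0.504, -0.0926, 0.0927]
tool_rot: [-0.304, 3.126, -0.001]
contact_force: [-0.7, -0.6, 4.8]
opening: 0.0171
```

```bash
python3 -m creep '[{"hand":0.1,"translation":[0,0.1,0],"delta_rot":[0,0,0]},{"hand":0.1,"translation":[0,0,0],"delta_rot":[0,0,0]}]'
python3 -m creep '[{"hand":0.1,"translation":[0,0.1,0],"delta_rot":[0,0,0]},{"hand":0.1,"translation":[0,0,0],"delta_rot":[0,0,0]}]'
```

```text
t: 5.82
tool_pos: [0.5038, -0.0919, 0.0927]
tool_rot: [-0.304, 3.126, -0.001]
contact_force: [-0.9, -1.0, 5.3]
opening: 0.0169
t: 6.08
tool_pos: [0.5037, -0.0913, 0.0927]
tool_rot: [-0.304, 3.126, -0.003]
contact_force: [0.9, -4.3, 4.0]
opening: 0.0174
```

```bash
python3 -m creep '[{"hand":0.1,"translation":[0,0.1,0],"delta_rot":[0,0,0]},{"hand":0.1,"translation":[0,0,0],"delta_rot":[0,0,0]}]'
```

```text
t: 6.32
tool_pos: [0.5036, -0.0907, 0.0927]
tool_rot: [-0.304, 3.125, -0.004]
contact_force: [2.3, -5.6, 2.9]
opening: 0.0174
```

```bash
python3 -m creep '[{"hand":0.1,"translation":[0,0.1,0],"delta_rot":[0,0,0]},{"hand":0.1,"translation":[0,0,0],"delta_rot":[0,0,0]}]'
```

```text
t: 6.58
tool_pos: [0.5036, -0.0902, 0.0928]
tool_rot: [-0.304, 3.125, -0.006]
contact_force: [2.2, -7.6, 3.7]
opening: 0.0173
```

```bash
python3 -m creep '[{"hand":0.1,"translation":[0,0.1,0],"delta_rot":[0,0,0]},{"hand":0.1,"translation":[0,0,0],"delta_rot":[0,0,0]}]'
```

```text
t: 6.82
tool_pos: [0.5035, -0.0898, 0.0928]
tool_rot: [-0.304, 3.125, -0.008]
contact_force: [1.6, -9.4, 3.0]
opening: 0.0174
```

Run:
```python
from h import *
f=[];w=[]
for i in range(4):
    ctrl.get_image("wrist");o=ctrl.get_obs();f.append(o["contact_force"]);w.append(o["wrist_torque"])
f=np.array(f);print(f.round(2),(f@[-.191,.981,0]).round(2),np.mean(w,0).round(3),o["tool_pos"].round(4),o["t"])
```

```text
[[  2.43  -8.94   2.99]
 [  3.27  -9.13   2.73]
 [  2.3  -10.45   1.97]
 [  2.36  -9.63   2.18]] [ -9.23  -9.58 -10.69  -9.89] [-1.763 -0.518  0.004] [ 0.5035 -0.0898  0.0928] 7.025
```

```bash
python3 -m creep '[{"hand":0.1,"translation":[0,0.05,0],"delta_rot":[0,0,0]},{"hand":0.1,"translation":[0,0,0],"delta_rot":[0,0,0]},{"hand":0.1,"translation":[0,0,0],"delta_rot":[0,0,0]},{"hand":0.1,"translation":[0,0,0],"delta_rot":[0,0,0]},{"hand":0.1,"translation":[0,0,0],"delta_rot":[0,0,0]},{"hand":0.1,"translation":[0,0,0],"delta_rot":[0,0,0]}]'
python3 - <<'E'
from h import *
f=[];w=[]
for i in range(12):
    ctrl.get_image("wrist");o=ctrl.get_obs();f.append(o["contact_force"])
f=np.array(f);print((f@[-.191,.981,0]).round(2),f.mean(0),o["tool_pos"].round(4),o["t"])
E
```

```text
t: 7.78
tool_pos: [0.5035, -0.0896, 0.0928]
tool_rot: [-0.304, 3.125, -0.009]
contact_force: [2.5, -10.3, 3.1]
opening: 0.0171
[-10.38 -10.62 -10.77 -10.6  -10.01 -11.43 -10.84 -11.06 -11.24 -10.96
 -11.99 -10.74] [  3.07288117 -10.50054069   2.3416221 ] [ 0.5035 -0.0896  0.0929] 8.375
```

```bash
python3 -m creep '[{"hand":0.1,"translation":[0,-0.2,0],"delta_rot":[0,0,0]},{"hand":0.1,"translation":[0,-0.2,0],"delta_rot":[0,0,0]},{"hand":0.1,"translation":[0,-0.2,0],"delta_rot":[0,0,0]},{"hand":0.1,"translation":[0,-0.2,0],"delta_rot":[0,0,0]},{"hand":0.1,"translation":[0,-0.2,0],"delta_rot":[0,0,0]},{"hand":0.1,"translation":[0,-0.2,0],"delta_rot":[0,0,0]},{"hand":0.1,"translation":[0,-0.2,0],"delta_rot":[0,0,0]},{"hand":0.1,"translation":[0,0,0],"delta_rot":[0,0,0]}]'
python3 -m creep '[{"hand":0.1,"translation":[0,-0.1,0],"delta_rot":[0,0,0]},{"hand":0.1,"translation":[0,0,0],"delta_rot":[0,0,0]}]'
python3 -m creep '[{"hand":0.1,"translation":[0,-0.1,0],"delta_rot":[0,0,0]},{"hand":0.1,"translation":[0,0,0],"delta_rot":[0,0,0]}]'
```

```text
t: 9.38
tool_pos: [0.5051, -0.1002, 0.0925]
tool_rot: [0.304, -3.126, -0.003]
contact_force: [-0.5, -0.6, 7.2]
opening: 0.0173
t: 9.62
tool_pos: [0.5052, -0.1011, 0.0925]
tool_rot: [0.304, -3.126, -0.003]
contact_force: [-1.8, 0.4, 6.7]
opening: 0.0173
t: 9.88
tool_pos: [0.5055, -0.1021, 0.0925]
tool_rot: [0.304, -3.126, -0.003]
contact_force: [-0.7, -0.9, 7.4]
opening: 0.0173
```

```bash
python3 -m creep '[{"hand":0.1,"translation":[0,-0.1,0],"delta_rot":[0,0,0]},{"hand":0.1,"translation":[0,0,0],"delta_rot":[0,0,0]}]'
python3 -m creep '[{"hand":0.1,"translation":[0,-0.1,0],"delta_rot":[0,0,0]},{"hand":0.1,"translation":[0,0,0],"delta_rot":[0,0,0]}]'
```

```text
t: 10.12
tool_pos: [0.5057, -0.1031, 0.0926]
tool_rot: [0.304, -3.127, -0.003]
contact_force: [-1.5, -0.2, 6.9]
opening: 0.0177
t: 10.38
tool_pos: [0.5059, -0.104, 0.0925]
tool_rot: [0.304, -3.127, -0.003]
contact_force: [-1.3, -0.8, 6.7]
opening: 0.0177
```

```bash
python3 -m creep '[{"hand":0.1,"translation":[0,-0.1,0],"delta_rot":[0,0,0]},{"hand":0.1,"translation":[0,0,0],"delta_rot":[0,0,0]}]'
python3 -m creep '[{"hand":0.1,"translation":[0,-0.1,0],"delta_rot":[0,0,0]},{"hand":0.1,"translation":[0,0,0],"delta_rot":[0,0,0]}]'
```

```text
t: 10.62
tool_pos: [0.5061, -0.105, 0.0925]
tool_rot: [0.304, -3.127, -0.003]
contact_force: [-0.4, -0.2, 6.9]
opening: 0.0172
t: 10.88
tool_pos: [0.5064, -0.106, 0.0925]
tool_rot: [-0.304, 3.127, 0.003]
contact_force: [0.0, 0.2, 7.1]
opening: 0.0173
```

```bash
python3 -m creep '[{"hand":0.1,"translation":[0,-0.1,0],"delta_rot":[0,0,0]},{"hand":0.1,"translation":[0,0,0],"delta_rot":[0,0,0]}]'
```

```text
t: 11.12
tool_pos: [0.5064, -0.1065, 0.0924]
tool_rot: [0.304, -3.127, -0.005]
contact_force: [-0.4, 1.7, 7.0]
opening: 0.0173
```

```bash
python3 -m creep '[{"hand":0.1,"translation":[0,-0.1,0],"delta_rot":[0,0,0]},{"hand":0.1,"translation":[0,0,0],"delta_rot":[0,0,0]}]'
```

```text
t: 11.38
tool_pos: [0.5065, -0.107, 0.0924]
tool_rot: [0.304, -3.126, -0.007]
contact_force: [-1.0, 2.8, 7.7]
opening: 0.0173
```

```bash
python3 -m creep '[{"hand":0.1,"translation":[0,-0.05,0],"delta_rot":[0,0,0]},{"hand":0.1,"translation":[0,0,0],"delta_rot":[0,0,0]}]'
```

```text
t: 11.62
tool_pos: [0.5065, -0.1071, 0.0923]
tool_rot: [0.304, -3.126, -0.008]
contact_force: [-1.1, 4.5, 8.5]
opening: 0.0172
```

Run:
```python
from h import *
f=[];w=[]
for i in range(4):
    ctrl.get_image("wrist");o=ctrl.get_obs();f.append(o["contact_force"])
f=np.array(f);print((f@[-.191,.981,0]).round(2),f.mean(0),o["tool_pos"].round(4),o["t"])
```

```text
[3.79 4.16 4.63 4.37] [-1.43881803  4.04128222  8.41606078] [ 0.5065 -0.1071  0.0923] 11.825
```

Mean 4.2 N; a little more, then hold.

```bash
python3 -m creep '[{"hand":0.1,"translation":[0,-0.05,0],"delta_rot":[0,0,0]},{"hand":0.1,"translation":[0,0,0],"delta_rot":[0,0,0]},{"hand":0.1,"translation":[0,0,0],"delta_rot":[0,0,0]},{"hand":0.1,"translation":[0,0,0],"delta_rot":[0,0,0]},{"hand":0.1,"translation":[0,0,0],"delta_rot":[0,0,0]},{"hand":0.1,"translation":[0,0,0],"delta_rot":[0,0,0]}]'
python3 - <<'E'
from h import *
f=[];w=[]
for i in range(12):
    ctrl.get_image("wrist");o=ctrl.get_obs();f.append(o["contact_force"])
f=np.array(f);print((f@[-.191,.981,0]).round(2),f.mean(0),o["tool_pos"].round(4),o["t"])
E
```

```text
t: 12.58
tool_pos: [0.5065, -0.1074, 0.0923]
tool_rot: [0.304, -3.126, -0.009]
contact_force: [-0.9, 5.1, 8.9]
opening: 0.0172
[5.54 4.51 4.76 4.95 4.83 6.42 4.26 4.93 5.07 4.72 4.52 5.88] [-1.23085753  4.8907589   8.11726751] [ 0.5065 -0.1074  0.0923] 13.175
```

```bash
python3 -m creep '[{"hand":0.1,"translation":[0,0.2,0],"delta_rot":[0,0,0]},{"hand":0.1,"translation":[0,0.3,0],"delta_rot":[0,0,0]},{"hand":0.1,"translation":[0,0.3,0],"delta_rot":[0,0,0]},{"hand":0.1,"translation":[0,0.2,0],"delta_rot":[0,0,0]},{"hand":0.1,"translation":[0,0,0],"delta_rot":[0,0,0]},{"hand":0.6,"translation":[0,0,0],"delta_rot":[0,0,0]},{"hand":0.6,"translation":[0,0,0],"delta_rot":[0,0,0]},{"hand":0.6,"translation":[0,0,0],"delta_rot":[0,0,0]}]'
python3 -m creep '[{"hand":0.6,"translation":[0,0,0],"delta_rot":[0,0,0]},{"hand":0.6,"translation":[0,0,-3],"delta_rot":[0,0,0]},{"hand":0.6,"translation":[0,0,-4],"delta_rot":[0,0,0]},{"hand":0.6,"translation":[0,0,-3],"delta_rot":[0,0,0]},{"hand":0.6,"translation":[0,0,0],"delta_rot":[0,0,0]}]'
python3 - <<'E'
from h import *
goto([.5263,-.1935,.1],[0,1])
p,d=ctrl.get_image("wrist");cv2.imwrite("pics/w3.png",p[:,:,::-1])
c=ctrl.calibration("wrist");g=p.max(2)
for P in([.5053,-.1,.12],[.5263,-.1935,.125]):
    U,V=map(int,proj(c,P));m=[]
    for v in range(max(0,V-30),min(384,V+30)):
        for u in range(max(0,U-30),U+30):
            if g[v,u]<45 and d[v,u]>0:
                X=dep(c,u,v,d[v,u])
                if abs(X[2]-P[2])<.005 and np.hypot(*(X-P)[:2])<.025: m.append((u,v,*X))
    m=np.array(m);print(U,V,len(m),m.mean(0).round(4),m.min(0).round(3),m.max(0).round(3))
E
```

```text
t: 14.18
tool_pos: [0.5042, -0.0995, 0.0913]
tool_rot: [0.304, -3.125, -0.002]
contact_force: [0.2, -0.4, 0.5]
opening: 0.0512
t: 14.8
tool_pos: [0.5067, -0.1005, 0.1956]
tool_rot: [-0.304, 3.121, -0.004]
contact_force: [-1.2, -0.4, -0.3]
opening: 0.0509
tool x,y,z axes: [[-0.981, -0.193, -0.005], [-0.193, 0.981, -0.003], [0.006, -0.002, -1.0]]
shift cm tool [-0.08 -9.47  9.59]
rot z deg 11.117964786655655 or -168.88203521334435
q [-0.34  -0.183  1.912  0.     1.407 -2.105] tilt [ 0.0058 -0.0019 -1.    ]
251 204 331 [ 2.546435e+02  2.014350e+02  5.030000e-01 -9.830000e-02  1.185000e-01] [ 2.45e+02  1.92e+02  4.95e-01 -1.06e-01  1.15e-01] [ 2.64e+02  2.11e+02  5.11e-01 -9.10e-02  1.21e-01]
128 209 212 [ 1.296651e+02  2.076981e+02  5.251000e-01 -1.931000e-01  1.231000e-01] [ 1.21e+02  2.00e+02  5.20e-01 -2.00e-01  1.20e-01] [ 1.39e+02  2.15e+02  5.32e-01 -1.87e-01  1.25e-01]
```

View pics/w3.png

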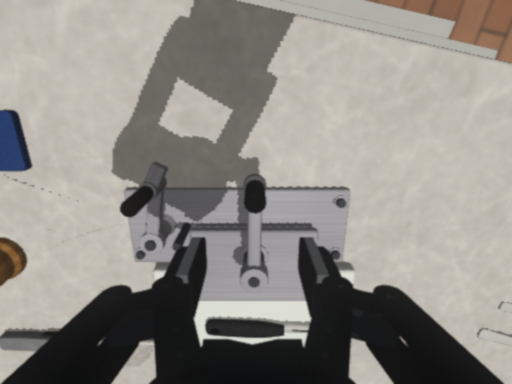

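```bash
python3 -m creep '[{"hand":0.6,"translation":[0,-4.8,0],"delta_rot":[0,0,0]},{"hand":0.6,"translation":[-0.1,-4.8,0],"delta_rot":[0,0,0]},{"hand":0.6,"translation":[0,0,0],"delta_rot":[0,0,6]},{"hand":0.6,"translation":[0,0,0],"delta_rot":[0,0,6]},{"hand":0.6,"translation":[0,0,2],"delta_rot":[0,0,0]},{"hand":0.6,"translation":[0,0,0],"delta_rot":[0,0,0]},{"hand":0.6,"translation":[0,0,0],"delta_rot":[0,0,0]}]'
python3 - <<'E'
from h import *
goto([.5265,-.1945,.099],[0.02,1])
p,d=ctrl.get_image("wrist");cv2.imwrite("pics/w4.png",p[:,:,::-1])
E
```

```text
t: 15.72
tool_pos: [0.524, -0.1935, 0.1711]
tool_rot: [-0.022, -3.14, -0.001]
contact_force: [0.1, -0.8, 0.2]
opening: 0.0515
tool x,y,z axes: [[-1.0, 0.014, 0.002], [0.014, 1.0, 0.001], [-0.002, 0.001, -1.0]]
shift cm tool [-0.27 -0.1   7.21]
rot z deg 0.32574386535724414 or -179.67425613464275
q [-0.487 -0.052  1.834 -0.     1.362 -2.044] tilt [-1.7e-03  9.0e-04 -1.0e+00]
```

View pics/w4.png

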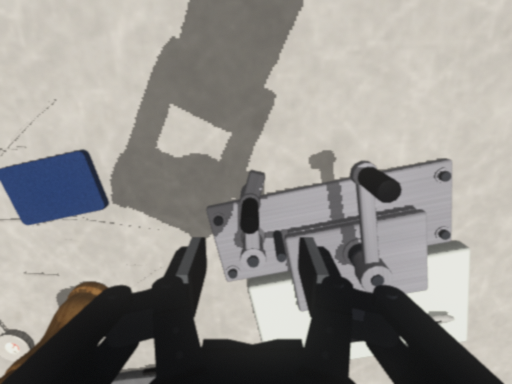

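```bash
python3 -m creep '[{"hand":0.6,"translation":[-0.25,-0.1,3],"delta_rot":[0,0,0]},{"hand":0.6,"translation":[0,0,3],"delta_rot":[0,0,0]},{"hand":0.6,"translation":[0,0,1.2],"delta_rot":[0,0,0]},{"hand":0.3,"translation":[0,0,0],"delta_rot":[0,0,0]},{"hand":0.1,"translation":[0,0,0],"delta_rot":[0,0,0]},{"hand":0.05,"translation":[0,0,0],"delta_rot":[0,0,0]},{"hand":0.05,"translation":[0,0,0],"delta_rot":[0,0,0]},{"hand":0.05,"translation":[0,0,0],"delta_rot":[0,0,0]}]' 20
python3 - <<'E'
from h import *
goto([.5265,-.1945,.099],[0.02,1])
p,d=ctrl.get_image("wrist");cv2.imwrite("pics/w5.png",p[:,:,::-1])
E
```

```text
t: 16.77
tool_pos: [0.528, -0.1955, 0.102]
tool_rot: [0.024, 3.139, -0.002]
contact_force: [-1.6, 0.2, 5.7]
opening: 0.0133
tool x,y,z axes: [[-1.0, 0.015, -0.002], [0.015, 1.0, -0.001], [0.002, -0.001, -1.0]]
shift cm tool [0.15 0.1  0.3 ]
rot z deg 0.26875204406111514 or -179.7312479559389
q [-0.487  0.03   1.876  0.     1.233 -2.042] tilt [ 0.0024 -0.0013 -1.    ]
```

View pics/w5.png

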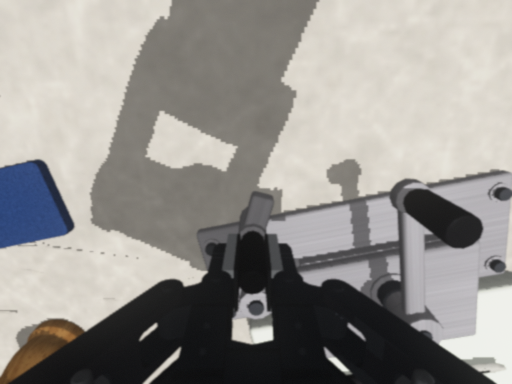

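```bash
python3 -m creep '[{"hand":0.05,"translation":[-0.07,0.95,0],"delta_rot":[0,0,8]},{"hand":0.05,"translation":[-0.07,0.95,0],"delta_rot":[0,0,8]},{"hand":0.05,"translation":[-0.07,0.95,0],"delta_rot":[0,0,8]},{"hand":0.05,"translation":[-0.07,0.95,0],"delta_rot":[0,0,8]},{"hand":0.05,"translation":[0,0,0],"delta_rot":[0,0,0]}]'
python3 - <<'E'
from h import *
o=ctrl.get_obs();v=o["tool_pos"][:2]-[.595,-.196];print(np.hypot(*v),np.degrees(np.arctan2(v[1],v[0])),R().as_matrix()[:,0])
E
```

```text
t: 17.45
tool_pos: [0.538, -0.1582, 0.1019]
tool_rot: [-0.889, -3.012, -0.001]
contact_force: [-6.5, 3.6, 10.8]
opening: 0.0134
0.06840707599255653 146.46487001061686 [-0.83973532  0.5429935   0.00163087]
```

```bash
python3 -m creep '[{"hand":0.05,"translation":[0.05,0.95,0],"delta_rot":[0,0,8]},{"hand":0.05,"translation":[-0.05,0.95,0],"delta_rot":[0,0,8]},{"hand":0.05,"translation":[-0.06,0.95,0],"delta_rot":[0,0,8]},{"hand":0.05,"translation":[-0.06,0.95,0],"delta_rot":[0,0,8]},{"hand":0.05,"translation":[0,0,0],"delta_rot":[0,0,0]}]'
python3 - <<'E'
from h import *
o=ctrl.get_obs();v=o["tool_pos"][:2]-[.595,-.196];print(np.hypot(*v),np.degrees(np.arctan2(v[1],v[0])),R().as_matrix()[:,0])
p,d=ctrl.get_image("wrist");cv2.imwrite("pics/w6.png",p[:,:,::-1])
E
```

```text
t: 18.08
tool_pos: [0.5642, -0.1335, 0.1019]
tool_rot: [-1.683, -2.649, 0.005]
contact_force: [-9.5, 1.1, 13.1]
opening: 0.0129
0.0696755284118773 116.26765658439899 [-0.42473977  0.90531446  0.00136429]
```

View pics/w6.png

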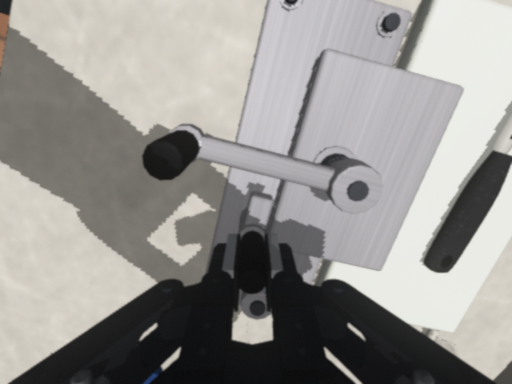

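```bash
python3 -m creep '[{"hand":0.05,"translation":[0,0.7,0],"delta_rot":[0,0,6]},{"hand":0.05,"translation":[-0.03,0.6,0],"delta_rot":[0,0,5]},{"hand":0.05,"translation":[0,0,0],"delta_rot":[0,0,0]}]'
python3 - <<'E'
from h import *
o=ctrl.get_obs();v=o["tool_pos"][:2]-[.595,-.196];print(np.hypot(*v),np.degrees(np.arctan2(v[1],v[0])),R().as_matrix()[:,0])
E
```

```text
t: 18.5
tool_pos: [0.5653, -0.1342, 0.1013]
tool_rot: [-1.917, -2.461, 0.046]
contact_force: [-52.1, -16.2, 35.5]
opening: 0.0129
0.06858542106546933 115.66807466600387 [-2.44655008e-01  9.69609947e-01 -6.91250349e-04]
```

```bash
python3 -m creep '[{"hand":0.05,"translation":[-0.02,0.4,0],"delta_rot":[0,0,3]},{"hand":0.05,"translation":[0,0,0],"delta_rot":[0,0,0]}]'
python3 - <<'E'
from h import *
o=ctrl.get_obs();v=o["tool_pos"][:2]-[.595,-.196];print(np.hypot(*v),np.degrees(np.arctan2(v[1],v[0])),R().as_matrix()[:,0])
E
```

```text
t: 18.75
tool_pos: [0.5655, -0.1343, 0.1011]
tool_rot: [-1.977, -2.405, 0.058]
contact_force: [-66.1, -18.8, 43.0]
opening: 0.0128
0.06835992167104962 115.5635527924014 [-0.19373838  0.98105175 -0.00170433]
```

```bash
python3 -m creep '[{"hand":0.05,"translation":[0.02,-0.4,0],"delta_rot":[0,0,-3]},{"hand":0.05,"translation":[0.03,-0.6,0],"delta_rot":[0,0,-5]},{"hand":0.05,"translation":[0,-0.6,0],"delta_rot":[0,0,-6]},{"hand":0.05,"translation":[0,0,0],"delta_rot":[0,0,0]}]'
python3 - <<'E'
from h import *
o=ctrl.get_obs();v=o["tool_pos"][:2]-[.595,-.196];print(np.hypot(*v),np.degrees(np.arctan2(v[1],v[0])),R().as_matrix()[:,0])
c=ctrl.calibration("top")
for n in("top","side"):
    p,d=ctrl.get_image(n)
    if n=="top":z=p[150:250,195:325]
    else: z=p[140:240,185:315]
    z=cv2.resize(z,None,fx=6,fy=6,interpolation=cv2.INTER_CUBIC)
    cv2.imwrite(f"pics/{n}7.png",z[:,:,::-1])
p,d=ctrl.get_image("wrist");cv2.imwrite("pics/w7.png",cv2.resize(p[130:330,140:400,::-1],None,fx=3,fy=3,interpolation=cv2.INTER_CUBIC))
E
```

```text
t: 19.25
tool_pos: [0.5642, -0.1335, 0.1018]
tool_rot: [-1.685, -2.65, 0.007]
contact_force: [-8.9, -3.8, 10.1]
opening: 0.0134
0.06968128572769902 116.25208215659228 [-0.42428799  0.9055265  -0.00121069]
```

View pics/w7.png

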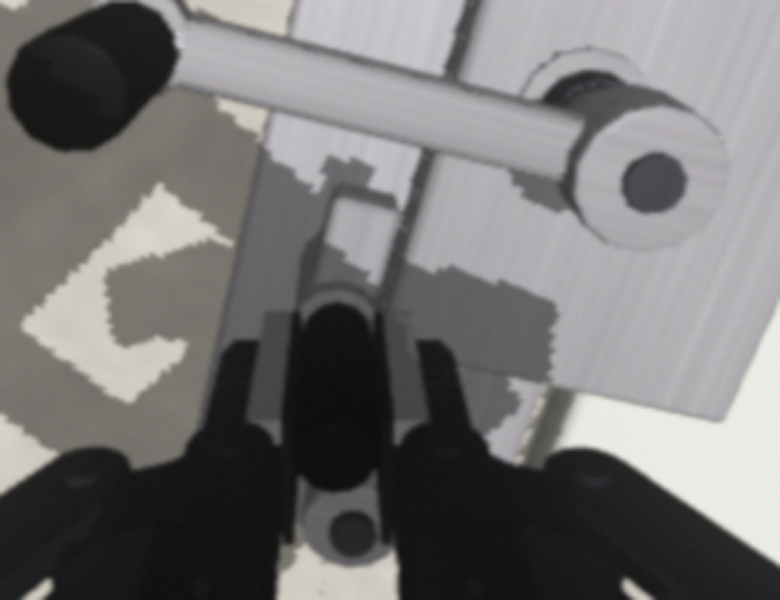

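View pics/side7.png

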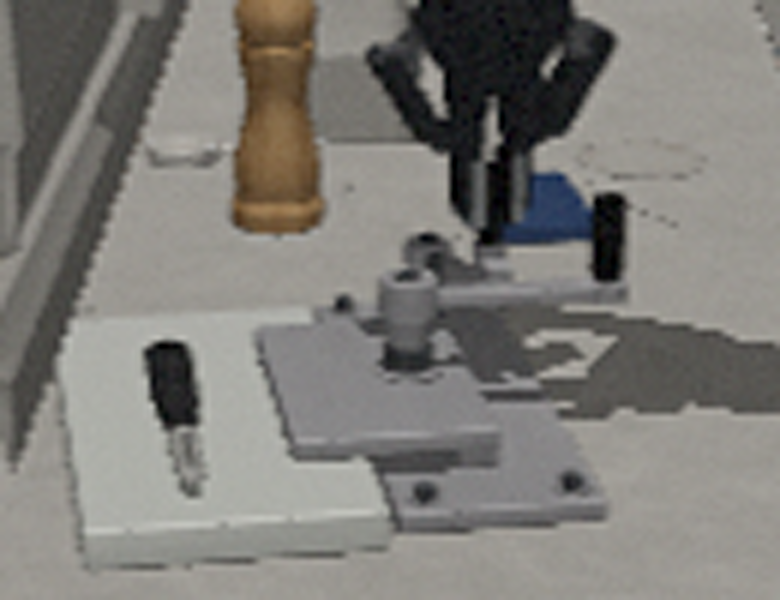

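Run:
```python
from h import *
W=np.load("w1.npz");c={k:W[k] for k in("fx","fy","cx","cy","T")};d=W["d"]
for u,v in((171,231),(172,229),(173,227),(148,230),(148,231)):
    print(u,v,dep(c,u,v,d[v,u]).round(4),W["p"][v,u])
```

```text
171 231 [ 0.5904 -0.1654  0.0653] [61 64 66]
172 229 [ 0.5881 -0.1647  0.0642] [47 49 52]
173 227 [ 0.5872 -0.1646  0.0604] [34 34 35]
148 230 [ 0.5937 -0.1923  0.0665] [62 64 67]
148 231 [ 0.5955 -0.1925  0.0656] [62 64 67]
```

View pics/top7.png

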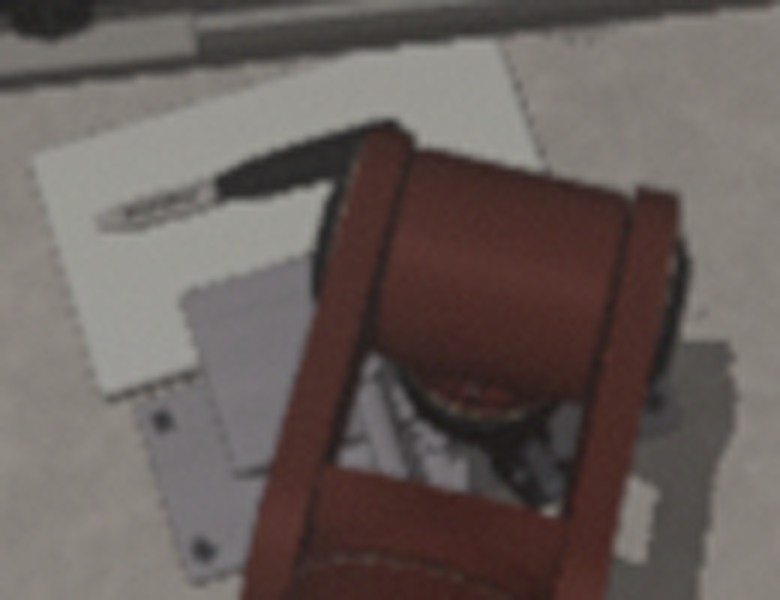

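```bash
python3 -m creep '[{"hand":0.3,"translation":[0,0,0],"delta_rot":[0,0,0]},{"hand":0.45,"translation":[0,0,0],"delta_rot":[0,0,0]},{"hand":0.45,"translation":[0,0,0],"delta_rot":[0,0,0]},{"hand":0.45,"translation":[0,0,0],"delta_rot":[0,0,0]}]'
python3 -m creep '[{"hand":0.45,"translation":[0,0,-3],"delta_rot":[0,0,0]},{"hand":0.45,"translation":[0,0,-4],"delta_rot":[0,0,0]},{"hand":0.45,"translation":[0,0,-4],"delta_rot":[0,0,0]},{"hand":0.45,"translation":[0,0,0],"delta_rot":[0,0,0]},{"hand":0.45,"translation":[0,0,0],"delta_rot":[0,0,0]}]'
python3 - <<'E'
from h import *
p,d=ctrl.get_image("wrist");cv2.imwrite("pics/w8.png",p[:,:,::-1])
c=ctrl.calibration("wrist");g=p.max(2)
for P in([.5045,-.1,.12],[.565,-.134,.125]):
    m=[]
    for v in range(0,384):
        for u in range(0,512):
            if g[v,u]<45 and d[v,u]>0:
                X=dep(c,u,v,d[v,u])
                if abs(X[2]-P[2])<.005 and np.hypot(*(X-P)[:2])<.025: m.append((u,v,*X))
    m=np.array(m);print(len(m),m.mean(0).round(4))
v=m.mean(0)[2:4]-[.595,-.196];print(np.hypot(*v),np.degrees(np.arctan2(v[1],v[0])))
E
```

```text
t: 19.9
tool_pos: [0.5657, -0.1315, 0.1]
tool_rot: [-1.685, -2.651, 0.0]
contact_force: [0.6, -0.2, -0.7]
opening: 0.0385
t: 20.52
tool_pos: [0.5654, -0.1315, 0.2097]
tool_rot: [-1.685, -2.651, 0.0]
contact_force: [-0.2, 0.2, -0.3]
opening: 0.0383
375 [ 2.025093e+02  1.308560e+02  5.063000e-01 -9.700000e-02  1.202000e-01]
215 [ 2.498233e+02  2.002326e+02  5.631000e-01 -1.319000e-01  1.247000e-01]
0.07156709952650804 116.42887557059066
```

View pics/w8.png

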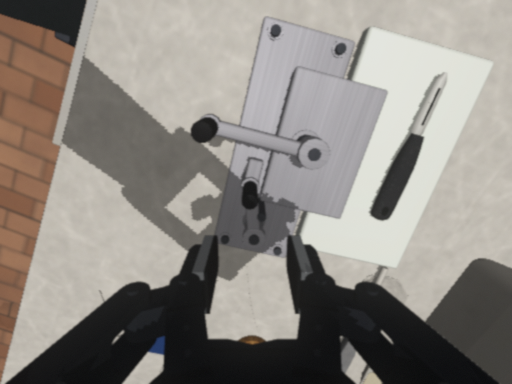

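Run:
```python
from station import ctrl
o=ctrl.get_obs();print(o["t"],o["contact_force"],abs(o["dq"]).max());ctrl.finish_job()
```

```text
20.575 [-0.36090217  0.81712809 -0.82995301] 0.012490827771140712
the job is handed in; nothing more can be done
```

I tested the clamp screw both ways, swung the catch to a hard stop beside the lever, let go and handed the job in at t = 20.6 s. No verdict was reported.

- **Clockwise test:** I gripped the lever knob, took up the play and held about 10.9 N (about 1.1 N m) for 1.2 s or more. The tool did not creep while loaded.
- **Reverse test:** I held about 5.0 N (0.5 N m) for 1.2 s or more, again without creep. The free travel between the two contacts was about 14 mm, matching the stated play. I then put the lever back in the middle of its play and let go.
- **Catch:** I swung it about 64° (1.11 rad). My bearing estimate puts that end point at its peg. Pictures after release show the nose beside the lever with a gap, and the catch bearing at 116.4°, against 115.6–116.3° at the stop. I inferred the full 1.4 rad from the hard stop and did not read it directly.
- **Excess push:** I sent one extra push before reading the force, so I pressed the catch against its stop with about 69 N sideways (about 81 N in all at the wrist) for roughly half a second. I then backed off. That went through the finger pads and stayed below the 120 N wrist limit.
- **Last checks:** The arm was clear and at rest, with contact force within noise. I did not come near the peeler, timer or scouring pad, though I did not measure their positions at the end. The lever twist and screw joints were not directly readable. The "screw not turned" result rests on the force staying under 15 N and the tool not moving under load.

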